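Open the filter housing and present the blue cassette

TASK

Pull the red-gripped retaining pin out of the front of the grey filter housing and drop it shank-down into the narrow tube of the pin stand, fully home; then swing the blue cover flap up until it stands upright or beyond and leave it open. Draw the filter cassette with the blue grip straight up out of its slot, leaving the orange one in place, and finish while still holding it up in the gripper: upright and still, its lower edge about 25 cm above the worktop, with its flat filter face square to the robot (facing straight back along the robot's forward direction). Do not knock over or shove the jar or the vial.

Things in the scene. Friction and masses are not known exactly. Their poses are not given: they have to be found in the camera images.
- housing: Grey fixed open box under a hinged flap, 130 (x) x 200 (y) x 90 mm high, walls 6 mm. Origin: centre of underside, on the worktop; x to its rear (hinge side), y left, z up. A white seat inside, top 45 mm up, has two cassette slots centred at x -10, y +46 and -46 mm (blue in either); above it 118 x 188 mm of room for fingers. A 22 mm hose barb on the -y side. Its pin boss: see pin.
- flap (a joint): Angle of the blue cover flap (130 x 200 x 8 mm, upper face 98 mm above the worktop when shut): 0 shut, 1.57 upright, stop at 1.9. Hinged along the housing's y axis at the upper rear edge; lifts at the front. Stiff hinge: stays where it is left, about 2 N at the tab moves it. The pin's collar overlies its front edge until the pin is pulled.
- flap_tab (a point): Middle of the flap's black pull tab: a bar 12 mm wide (housing y), 16 mm high, sticking out 42 mm forward of the flap's front edge, free air below; the point is 28 mm out from the edge, 94 mm above the worktop when shut. Pinched across its width by upright fingers, it pivots between them as the flap swings. Moves with the flap.
- flap_hinge (a point): Point on the flap's hinge line, 90 mm above the worktop, in line with the tab (same housing y); fixed to the housing, axes as the housing's. With the flap shut the tab point lies 158.5 mm forward (housing -x) of it and 4 mm above it.
- pin: Upright loose pin, 80 g: steel shank 12 mm dia, 50 mm long; above it a collar 40 mm dia, 5 mm thick; above that a red round grip 16 mm dia, 45 mm long. Origin: on the axis at the collar's underside, z up. Starts in the 15 mm upright bore of the aluminium boss (28 x 34 mm, 98 mm high) on the housing's front at x -80, y +70 mm, collar on the boss.
- pin_stand: Fixed pin stand: dark disc 70 mm dia, 8 mm thick, with an upright aluminium tube of 32 mm outer and 16 mm inner diameter. Origin: centre of the underside on the worktop, z up.
- stand_mouth (a point): Centre of the tube's mouth, 65 mm above the worktop; the bore is 55 mm deep. The pin is home when its collar rests on the rim, its origin on this point.
- blue_cassette: Filter cassette with BLUE grip, 50 g: flat white plate 6 (x) x 60 (y) x 54 mm high, on top a grip 12 (x) x 30 (y) mm, 54 to 74 mm above the origin. Origin: middle of the lower edge; z up, x normal to the filter face. Starts upright and loose in a slot under the flap, origin 8 mm above the worktop, axes as the housing's; slot 37 mm deep, play 1.5 mm each side.
- orange_cassette: The same cassette with an ORANGE grip, in the other slot. Stays there.
- facing (a point): Fixed reference with the axes of the robot base (x straight ahead, z up); the presented cassette's x axis must lie along its x axis, either way round. Only its directions matter.
- jar: Bystander: sample jar with a red lid, 59 mm in diameter, 63 mm high, right of and behind the housing. Origin: centre of the underside.
- vial: Bystander: white vial with a black cap, 27 mm in diameter, 56 mm high, left of and behind the housing. Origin: centre of the underside.
Things that resemble listed ones, but are neither listed nor needed, are in the scene too. Several things have the shape of the pin_stand; the one meant has the colours described above.

How it is judged:
By the outcome, as a careful person would: the job done as asked, in the order asked, and still so for the second after the job is handed in, while the arm keeps its last pose, push and grip.
It also fails if it takes over 64 s, if anything falls off the work surface, if the arm or the gripper's body presses on something with over 40 N, if the wrist force passes 120 N, or if a joint passes its speed limit or range.

ROBOT

A 7-joint arm with a two-finger parallel gripper is mounted at the origin on a cart in front of the work surface, level with it; the furniture and walls round the work are solid. World frame = base frame: x ahead of the robot, y to its left, z up, the work surface at z = 0. Lengths are in mm, angles in rad, forces in N, time in s.
With the tool pointing down it reaches from about 425 to 800 mm from the base axis. Payload 8.3 kg.
Tool frame: the origin (TCP) lies midway between the tips of the shut fingers; the grasp point (between the pads) lies 19 mm behind it; z points along the fingers, y is the line along which they close (so a half turn about z gives the same grasp; the last joint's range is limited). The gripper opens to 85 mm and grips with 20 to 120 N. Pads are 22 mm wide; open, the fingers measure 114 mm over their backs; the gripper's body (76 mm by 85 mm) begins 54 mm behind the grasp point. The pads swing forward as they close: fully open they stand 13 mm farther back than shut.
Start: joints at [-1.225, 0.383, 0.016, 1.37, -0.006, 1.388, -0.046], TCP at [248.391, 573.502, 231.279] pointing down, gripper open.
Joint ranges: [-2.95, 2.95], [-0.25, 2.06], [-1.52, 1.56], [0.18, 2.33], [-1.44, 4.58], [0.02, 2.06], [-3.01, 3.01]. Speed limits (rad/s): [2.39, 2.39, 3.01, 3.01, 3.14, 3.14, 3.14].

INTERFACE

Orientations are given as [roll, pitch, yaw] about the fixed x, y, z axes, in that order (R = Rz(yaw) Ry(pitch) Rx(roll)).
In Python, from rig import bot gives the robot as it stands.
- The arm moves only by the tool arm_command, never from a script. Its argument "commands" is a list of rows, each an object with "travel": the shift along the tool's x, y, z each as a share of 1 m, from -1 to 1, a list of three; "rot": the turn, a rotation vector about the tool's x, y, z each as a share of 60 degrees, from -1 to 1, a list of three; "hand": the opening, from -1 (shut) to 1 (fully open). A call has 1 to 5 rows; each row is the pose to reach, as a shift and turn from the pose commanded when the call began, along the tool's axes at that moment; what a row does not reach only later rows make up. A row lasts 1/8 s, in which the tool goes at most 62.5 mm and 10.7 degrees, less where a joint would pass 70% of its speed; a pose out of reach is approached as far as the arm can. A call with a number of a shift or a turn outside -1 to 1 is refused whole. A call with a gripper value outside its range is refused whole. The fingers move at their own pace and stop on an object; "newtons" is the grip in N (left out, the last holds). Time passes only in rows, so rows that repeat a pose let the fingers close. It gives the time, the measured TCP pose, the force, the opening and the grip force at its end, in the units of the state.
- bot.observe(): the state, without advancing time (a new reading comes with each control period).
- bot.get_image(name): name is "side" or "top" or "wrist"; returns a dict with "img" (400x640x3 uint8, red, green, blue), "z_map" (400x640 float32, mm along the optical axis (not along the pixel's ray), 0 where there is no reading), "camera_matrix" (3x3 intrinsics, pixels), "world_to_cam" (4x4, takes a point from world to camera coordinates). Camera axes: x right, y up, looking along -z (the intrinsics and any distortion apply to the point x, -y, -z); pixel columns grow to the right and rows downward; lengths in mm; the calibration is good to about 2 mm. A picture is of the moment at which its call begins.
- bot.job_done(): hands the job in; it is judged then, once.
The state is a dict: "time": time; "q": joint angles; "qvel": joint speeds; "joint_torque": joint torques, N m; "ee_pos": TCP position; "tcp_rot": TCP orientation; "wrist_force": force on the tool from outside, world axes, zero at the start; "torque": the same for the moment, N m; "finger_gap": finger opening in mm; "gripper_force": force on a finger pad.
Only numpy, scipy, OpenCV 4.12 (cv2) and the standard library are available. Lean on these libraries where they do the work, as an engineer would, in place of code of your own. Each camera call takes 0.05 s, during which the arm holds its last target. There are 200 camera calls.

## Working session

There is one attempt and no reset: what is moved stays moved. The work goes in short steps, Python scripts to look and compute and a tool call to move; the robot and the scene stay as the last step left them, time stands still between calls to the robot, and variables do not carry over. Pictures are saved under pics/ and viewed, at most 10 in all, crops included, and the job is handed in when it is done.

Besides the shell and the picture viewer there is one more tool, called after "Request:" in YAML: its name, and indented under it one key for each argument. arm_command: Moves the arm, as the interface text tells. Shift numbers are shares of 1 m and turn numbers shares of 60 degrees, none past 1 either way. Its arguments: {"type":"object","properties":{"commands":{"type":"array","items":{"type":"object","properties":{"travel":{"type":"array","items":{"type":"number"}},"rot":{"type":"array","items":{"type":"number"}},"hand":{"type":"number"}}}},"newtons":{"type":"number"}},"required":["commands"]}

```bash
mkdir -p pics; ls
cat > h.py <<'E'
import numpy as np,cv2
from rig import bot
def grab(n):
    d=bot.get_image(n); np.savez('last_%s.npz'%n,**d); return d
def load(n): return dict(np.load('last_%s.npz'%n))
def pts(d):
    K=d['camera_matrix'];T=d['world_to_cam'];z=d['z_map'].astype(float)
    v,u=np.indices(z.shape)
    x=(u-K[0,2])/K[0,0]*z; y=(v-K[1,2])/K[1,1]*z
    P=np.stack([x,-y,-z,np.ones_like(z)],-1)@np.linalg.inv(T).T
    return P[...,:3]
def ray(d,u,v):
    K=d['camera_matrix'];Ti=np.linalg.inv(d['world_to_cam'])
    c=np.array([(u-K[0,2])/K[0,0],-(v-K[1,2])/K[1,1],-1.])
    return Ti[:3,3],Ti[:3,:3]@c
def onz(d,u,v,z):
    o,r=ray(d,u,v); return o+r*(z-o[2])/r[2]
def two(d1,p1,d2,p2):
    o1,r1=ray(d1,*p1);o2,r2=ray(d2,*p2)
    s=np.linalg.lstsq(np.stack([r1,-r2],1),o2-o1,rcond=None)[0]
    a=o1+s[0]*r1;b=o2+s[1]*r2; return (a+b)/2,np.linalg.norm(a-b)
def proj(d,p):
    c=d['world_to_cam']@np.append(p,1);K=d['camera_matrix']
    return K[0,0]*c[0]/-c[2]+K[0,2],K[1,1]*-c[1]/-c[2]+K[1,2]
E
python3 - <<'E'
from h import *
for n in('top','side'):
    d=grab(n); cv2.imwrite(f'pics/{n}0.png',d['img'][...,::-1]); print(n,d['camera_matrix'].round(1).tolist(),np.linalg.inv(d['world_to_cam']).round(2).tolist(),[k for k in d])
print(bot.observe())
E
```

```text
pics
top [[453.0, 0.0, 315.7], [0.0, 453.0, 204.7], [0.0, 0.0, 1.0]] [[-0.0, 0.99, -0.13, 435.13], [-1.0, -0.0, -0.0, -116.53], [-0.01, 0.13, 0.99, 1279.43], [0.0, 0.0, 0.0, 1.0]] ['img', 'z_map', 'camera_matrix', 'world_to_cam']
side [[417.8, 0.0, 317.0], [0.0, 417.8, 200.1], [0.0, 0.0, 1.0]] [[-0.99, -0.05, 0.14, 714.42], [0.15, -0.4, 0.9, 756.27], [0.01, 0.91, 0.41, 577.89], [0.0, 0.0, 0.0, 1.0]] ['img', 'z_map', 'camera_matrix', 'world_to_cam']
{'time': 0.1, 'q': array([-1.22491033,  0.38415647,  0.01636158,  1.37106435, -0.0062885 ,
        1.38825162, -0.04650955]), 'qvel': array([-0.00053626, -0.00388722,  0.00116623, -0.00175033,  0.00066999,
       -0.00014571,  0.00211928]), 'joint_torque': array([ 2.98155232e-03, -6.29130650e+01,  8.47322680e-01, -3.72755706e+01,
        1.67414424e-02,  1.05156266e-02,  5.27875147e-05]), 'ee_pos': array([248.20709547, 573.07850051, 230.37037999]), 'tcp_rot': array([-3.13976252e+00,  3.49192377e-05,  2.73287503e+00]), 'wrist_force': array([ 1.230186  , -0.046727  , -0.22678028]), 'torque': array([ 0.02496029, -0.00122774,  0.00013681]), 'gripper_force': 0.0, 'finger_gap': 85.2700879524556}
```

View pics/top0.png

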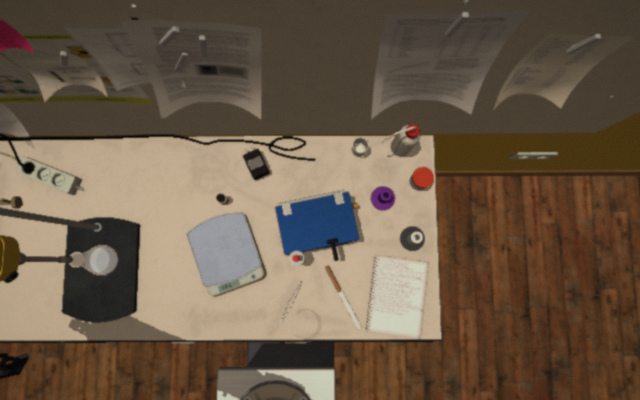

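View pics/side0.png

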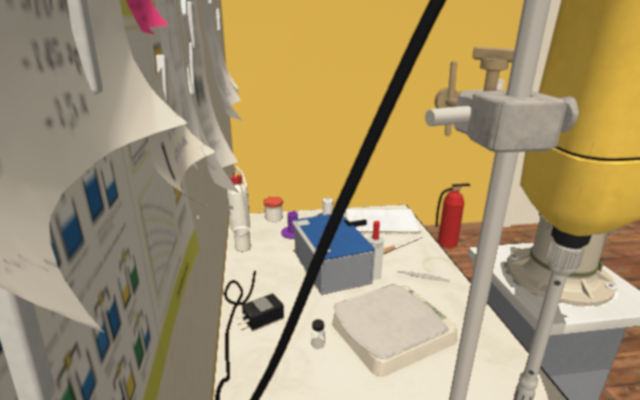

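Top view: the blue flap is at about (318,222), with the pull tab at (333,245) and the pin grip at (297,258). Pin candidates are the red grip (297,258), the red jar lid (422,178) and the red bottle cap (412,130). Only (297,258) sits at the boss on the housing front. Stand candidates are the black disc with a light tube (412,238), the purple one (382,198) and the clear one (360,148). The description matches (412,238). Next I'll check with a close crop and measure.

Run:
```python
from h import *
t=load('top');s=load('side');P=pts(t);S=pts(s)
hsv=cv2.cvtColor(t['img'],cv2.COLOR_RGB2HSV);hs=cv2.cvtColor(s['img'],cv2.COLOR_RGB2HSV)
def comps(m,off=(0,0),mn=8):
    n,l,st,c=cv2.connectedComponentsWithStats(m.astype(np.uint8))
    return [(l==i) for i in range(1,n) if st[i,4]>=mn]
red=lambda h:((h[...,0]<8)|(h[...,0]>172))&(h[...,1]>130)&(h[...,2]>80)
print('table z',np.median(P[290:310,200:280],(0,1)), np.median(P[280:300,230:250,2]))
for nm,d,h,Q in(('top',t,hsv,P),('side',s,hs,S)):
    for m in comps(red(h)):
        v,u=np.where(m);print(nm,'red',u.mean().round(1),v.mean().round(1),len(u),(u.min(),u.max(),v.min(),v.max()),np.median(Q[m],0).round(0))
    b=(h[...,0]>100)&(h[...,0]<125)&(h[...,1]>150)&(h[...,2]>60)
    for m in comps(b,mn=800):
        c,_=cv2.findContours(m.astype(np.uint8),0,2);r=cv2.minAreaRect(c[0]);bx=cv2.boxPoints(r)
        print(nm,'blue',r,bx.round(1).tolist(),np.median(Q[m],0).round(1))
        if nm=='top':
            p=np.array([onz(d,*q,98) for q in bx]);print(p.round(1).tolist())
            q=Q[m];q=q[np.abs(q[:,2]-np.median(q[:,2]))<6];rr=cv2.minAreaRect(q[:,:2].astype(np.float32));print('cloud',rr,np.median(q[:,2]))
# stand
sub=P[215:262,390:440]
for lo,hi in((40,90),(4,15)):
    m=(sub[...,2]>lo)&(sub[...,2]<hi);v,u=np.where(m)
    if len(u):print('stand',lo,len(u),(u+390).mean(),(v+215).mean(),sub[m].mean(0).round(1),np.median(sub[m],0).round(1))
dark=(hsv[...,2]<75);dark[:215]=0;dark[262:]=0;dark[:,:390]=0;dark[:,440:]=0
for m in comps(dark,mn=60):
    c,_=cv2.findContours(m.astype(np.uint8),0,2);c0,r=cv2.minEnclosingCircle(c[0]);print('dark',c0,r,onz(t,*c0,8))
# tab
m=(hsv[...,2]<60);m[:232]=0;m[266:]=0;m[:,:320]=0;m[:,348:]=0
for k in comps(m):
    v,u=np.where(k);print('tab',u.mean(),v.mean(),len(u),np.median(P[k],0),onz(t,u.mean(),v.mean(),94))
a=cv2.resize(t['img'][215:275,280:360],None,fx=5,fy=5,interpolation=2);b=cv2.resize(t['img'][180:262,365:440],None,fx=5,fy=5,interpolation=2)
c=np.zeros((410,780,3),np.uint8);c[:300,:400]=a;c[:410,400:775]=b
cv2.imwrite('pics/crop.png',c[...,::-1])
```

```text
table z [336.39588672 100.93325893   1.1492567 ] 2.8581572789603342
top red 18.8 44.2 183 (np.int64(0), np.int64(33), np.int64(33), np.int64(52)) [794. 368. 575.]
top red 413.4 130.4 119 (np.int64(406), np.int64(419), np.int64(124), np.int64(136)) [ 766. -359.  163.]
top red 422.6 177.3 362 (np.int64(412), np.int64(433), np.int64(167), np.int64(188)) [ 666. -402.   64.]
top red 295.8 257.8 31 (np.int64(293), np.int64(299), np.int64(255), np.int64(260)) [448. -62. 149.]
top blue ((316.79864501953125, 223.3336181640625), (47.80687713623047, 73.95381164550781), 78.2317123413086) [[275.70001220703125, 207.5], [348.1000061035156, 192.39999389648438], [357.8999938964844, 239.1999969482422], [285.5, 254.3000030517578]] [ 536.  -113.8   99.1]
[[580.3, -5.7, 98.0], [619.5, -196.4, 98.0], [496.2, -220.2, 98.0], [457.9, -31.9, 98.0]]
cloud ((538.705322265625, -113.36880493164062), (125.52214813232422, 192.81002807617188), 11.17921257019043) 99.11363631229801
side red 151.8 3.7 9 (np.int64(150), np.int64(154), np.int64(0), np.int64(7)) [794. 352. 585.]
side red 131.5 10.5 10 (np.int64(129), np.i
[... 478 characters left out ...]
side blue ((346.55908203125, 237.06021118164062), (32.88494873046875, 45.889244079589844), 79.2156982421875) [[320.8999938964844, 225.1999969482422], [366.0, 216.60000610351562], [372.20001220703125, 248.89999389648438], [327.1000061035156, 257.5]] [510.7 -59.6  98.7]
stand 40 116 415.4051724137931 236.95689655172413 [ 503.4 -377.7   61.7] [ 503.1 -378.1   65. ]
stand 4 606 409.92739273927396 240.65346534653466 [ 496.3 -373.6    8.4] [ 494.9 -369.8    8.3]
dark (411.9721374511719, 238.2672119140625) 11.448344230651855 [ 502.78795557 -379.54750463    8.        ]
tab 333.8536585365854 245.73170731707316 123 [ 484.53154775 -157.69603151  102.81991007] [ 479.62961299 -157.68633653   94.        ]
```

View pics/crop.png

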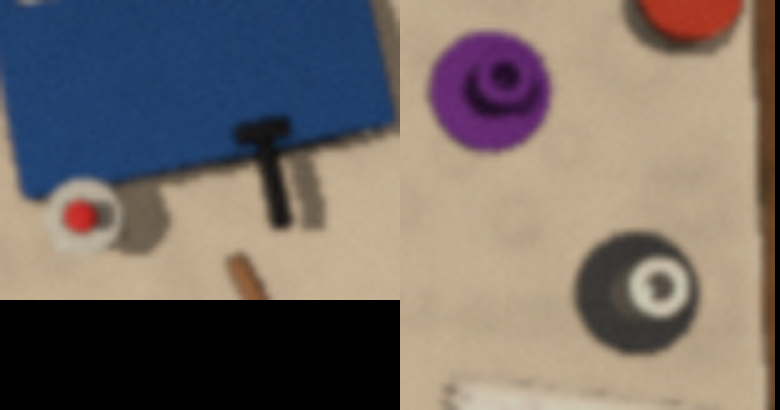

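The crop confirms the choice: red pin grip with grey collar at crop (80,215), black tab end at (281,222), dark disc with aluminium tube at (660,288), and the purple decoy at (490,90). Next: obstacle heights along the path and two-view fixes.

Run:
```python
from h import *
t=load('top');s=load('side');P=pts(t)
print('tube',onz(t,417,237.6,65),'grip top',onz(t,296,257.8,148))
hs=cv2.cvtColor(s['img'],cv2.COLOR_RGB2HSV)
print('pin two-view', two(t,(295.8,257.5),s,(376.3,222.5)))
ok=t['z_map']>0
for y in range(600,-451,-50):
    r=[]
    for x in range(200,701,50):
        m=ok&(abs(P[...,0]-x)<26)&(abs(P[...,1]-y)<26)
        r.append(int(np.percentile(P[m][:,2],98)) if m.sum()>3 else -1)
    print(y,r)
```

```text
tube [ 501.4805664 -381.2449429   65.       ] grip top [448.14391858 -61.63010277 148.        ]
pin two-view (array([448.77950744, -61.0009559 , 146.16171018]), np.float64(0.26952423682495386))
600 [5, 5, 23, 26, 25, 24, 25, 25, 6, 46, 45]
550 [251, 316, 27, 27, 28, 27, 28, 28, 5, 44, 41]
500 [348, 348, 27, 27, 95, 295, 67, 416, 6, 5, 399]
450 [6, 6, 27, 28, 483, 490, 486, 509, 6, 6, 6]
400 [7, 5, 26, 27, 27, 27, 27, 539, 5, 5, 6]
350 [4, 6, 5, 6, 5, 6, 6, 6, 6, 6, 6]
300 [5, 6, 6, 5, 5, 6, 5, 5, 5, 6, 6]
250 [4, 6, 6, 6, 6, 13, 49, 46, 6, 5, 6]
200 [5, 5, 5, 40, 50, 51, 50, 50, 5, 6, 6]
150 [5, 6, 5, 41, 50, 50, 50, 50, 59, 7, 6]
100 [4, 5, 5, 37, 50, 50, 50, 51, 46, 6, 41]
50 [6, 5, 5, 6, 49, 50, 49, 43, 6, 30, 44]
0 [5, 6, 9, 6, 6, 6, 101, 103, 102, 6, 26]
-50 [3, 6, 7, 9, 7, 150, 103, 104, 104, 6, 5]
-100 [5, 6, 5, 5, 5, 103, 103, 104, 103, 6, 6]
-150 [4, 6, 6, 15, 17, 105, 106, 103, 104, 7, 5]
-200 [4, 9, 12, 11, 6, 6, 102, 102, 104, 53, 5]
-250 [6, 17, 16, 15, 15, 13, 5, 6, 12, 10, 5]
-300 [5, 17, 17, 17, 17, 16, 6, 5, 67, 67, 6]
-350 [5, 17, 17, 17, 17, 16, 67, 11, 10, 58, 6]
-400 [4, 16, 16, 17, 17, 16, 68, 11, 5, 67, 67]
-450 [6, 6, 5, 5, 5, 5, 7, 5, 6, 66, 65]
```

Request:
arm_command:
  commands:
    - {"travel": [-0.03,-0.04,0],"rot": [0,0,0.15],"hand": 1}
    - {"travel": [-0.058,-0.081,0],"rot": [0,0,0.3],"hand": 1}
    - {"travel": [-0.087,-0.121,0],"rot": [0,0,0.45],"hand": 1}
    - {"travel": [-0.115,-0.162,0],"rot": [0,0,0.6],"hand": 1}
    - {"travel": [-0.144,-0.202,0],"rot": [0,0,0.75],"hand": 1}

```text
time: 0.72
ee_pos: [300.3, 329.1, 231.0]
tcp_rot: [-3.141, 0.0, 1.942]
wrist_force: [0.4, 0.2, 0.6]
finger_gap: 84.9
gripper_force: 0.0
```

```bash
cat >> h.py <<'E'
from scipy.spatial.transform import Rotation as Ro
def plan(p,yaw=None,ref=None):
    o=bot.observe(); R=Ro.from_euler('xyz',o['tcp_rot'])
    a,b=R.inv().apply(np.array(p)-o['ee_pos'])/1000,None
    if yaw is not None:
        # goal roll pi, or keep
        G=Ro.from_euler('xyz',[np.pi,0,np.radians(yaw)]); b=((R.inv()*G).as_rotvec()/np.radians(60)).round(3)
    print('pos',o['ee_pos'].round(1),'rot',np.degrees(o['tcp_rot']).round(2),'t',round(o['time'],2),'gap',round(o['finger_gap'],1),'F',o['wrist_force'].round(1)); print('travel',a.round(4),'rot',b)
E
python3 -c "
from h import *
plan([415,90,240],90)"
```

```text
pos [300.3 329.1 231. ] rot [-1.7997e+02  1.0000e-02  1.1128e+02] t 0.72 gap 84.9 F [0.4 0.2 0.6]
travel [-0.2644  0.0201 -0.009 ] rot [-0.     0.     0.355]
```

Request:
arm_command:
  commands:
    - {"travel": [-0.053,0.01,0],"rot": [0,0,0.07]}
    - {"travel": [-0.106,0.018,0],"rot": [0,0,0.14]}
    - {"travel": [-0.159,0.022,0],"rot": [0,0,0.21]}
    - {"travel": [-0.212,0.022,-0.005],"rot": [0,0,0.28]}
    - {"travel": [-0.2644,0.02,-0.009],"rot": [0,0,0.355]}

```text
invalid input at $.commands[0]: expected keys travel, rot, hand
```

Run:
```python
from h import *
plan([425,-60,240],90)
d=grab('wrist');cv2.imwrite('pics/w1.png',d['img'][...,::-1]);print(np.linalg.inv(d['world_to_cam']).round(2),d['camera_matrix'][0])
```

```text
pos [300.3 329.1 231. ] rot [-1.7997e+02  1.0000e-02  1.1128e+02] t 0.72 gap 84.9 F [0.4 0.2 0.6]
travel [-0.4078 -0.025  -0.0089] rot [-0.     0.     0.355]
[[ 9.3000e-01 -3.5000e-01 -1.0000e-01  2.7556e+02]
 [ 3.6000e-01  9.0000e-01  2.5000e-01  3.9282e+02]
 [-0.0000e+00 -2.7000e-01  9.6000e-01  3.7296e+02]
 [ 0.0000e+00  0.0000e+00  0.0000e+00  1.0000e+00]] [307.62279648   0.         320.5133661 ]
```

Request:
arm_command:
  commands:
    - {"travel": [-0.053,0.01,0],"rot": [0,0,0.07],"hand": 1}
    - {"travel": [-0.106,0.018,0],"rot": [0,0,0.14],"hand": 1}
    - {"travel": [-0.159,0.022,0],"rot": [0,0,0.21],"hand": 1}
    - {"travel": [-0.212,0.022,-0.005],"rot": [0,0,0.28],"hand": 1}
    - {"travel": [-0.2644,0.02,-0.009],"rot": [0,0,0.355],"hand": 1}

```text
time: 1.4
ee_pos: [416.4, 90.8, 240.3]
tcp_rot: [-3.141, 0.0, 1.574]
wrist_force: [0.8, 0.2, 0.7]
finger_gap: 85.1
gripper_force: 0.0
```

Run:
```python
from h import *
plan([447,-61,240],90)
d=grab('wrist');P=pts(d);cv2.imwrite('pics/w1.png',d['img'][...,::-1])
h=cv2.cvtColor(d['img'],cv2.COLOR_RGB2HSV)
m=((h[...,0]<8)|(h[...,0]>172))&(h[...,1]>130)&(h[...,2]>80)
n,l,st,c=cv2.connectedComponentsWithStats(m.astype(np.uint8))
for i in range(1,n):
    if st[i,4]>40: 
        q=P[l==i];top=q[q[:,2]>q[:,2].max()-6];print(c[i],st[i],np.median(q,0),top.mean(0))
```

```text
pos [416.4  90.8 240.3] rot [-179.99    0.     90.17] t 1.4 gap 85.1 F [0.8 0.2 0.7]
travel [-0.1519  0.0301  0.0003] rot [-0.     0.     0.003]
```

View pics/w1.png

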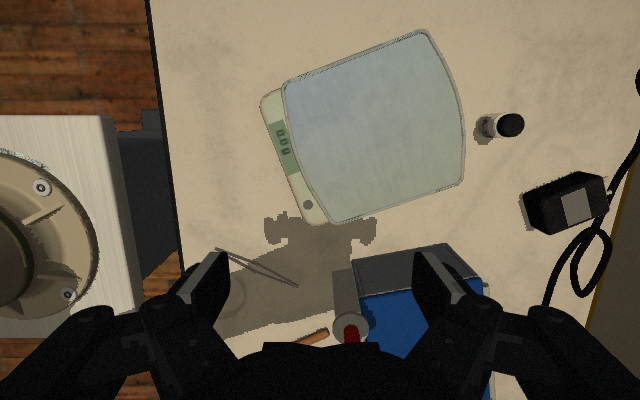

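Wrist view: the pin's red grip is in shadow at (352,333), the vial is at (510,125), and the open fingers are at (220,280) and (430,280). I'll move over the pin and measure from two wrist positions.

Request:
arm_command:
  commands:
    - {"travel": [-0.05,0.01,0],"rot": [0,0,0.003],"hand": 1}
    - {"travel": [-0.1,0.02,0],"rot": [0,0,0.003],"hand": 1}
    - {"travel": [-0.131,0.03,0],"rot": [0,0,0.003],"hand": 1}
    - {"travel": [-0.131,0.03,0],"rot": [0,0,0.003],"hand": 1}

```text
time: 1.95
ee_pos: [446.9, -40.8, 240.2]
tcp_rot: [-3.141, 0.001, 1.568]
wrist_force: [-0.2, 0.5, -0.0]
finger_gap: 85.6
gripper_force: 0.0
```

Run:
```python
from h import *
plan([447,-61,170],90)
d=grab('wrist');P=pts(d);cv2.imwrite('pics/w2.png',d['img'][...,::-1]);np.savez('w2.npz',**d)
h=cv2.cvtColor(d['img'],cv2.COLOR_RGB2HSV)
m=((h[...,0]<8)|(h[...,0]>172))&(h[...,1]>120)&(h[...,2]>30)
n,l,st,c=cv2.connectedComponentsWithStats(m.astype(np.uint8))
for i in range(1,n):
    if st[i,4]>40: 
        q=P[l==i];top=q[q[:,2]>q[:,2].max()-6];print(c[i],st[i],np.median(q,0),top.mean(0),top.max(0),top.min(0),onz(d,*c[i],148))
```

```text
pos [446.9 -40.8 240.2] rot [-1.7999e+02  4.0000e-02  8.9850e+01] t 1.95 gap 85.6 F [-0.2  0.5 -0. ]
travel [-0.0201  0.0002  0.0702] rot [-0.     0.001 -0.003]
[322.81404175 221.50664137] [313 205  21  33 527] [449.3343872  -57.10684257 145.72929765] [447.37218015  27.6510014  382.1990743 ] [447.37218015  27.6510014  382.1990743 ] [447.37218015  27.6510014  382.1990743 ] [449.1717639  -54.81888288 148.        ]
```

View pics/w2.png

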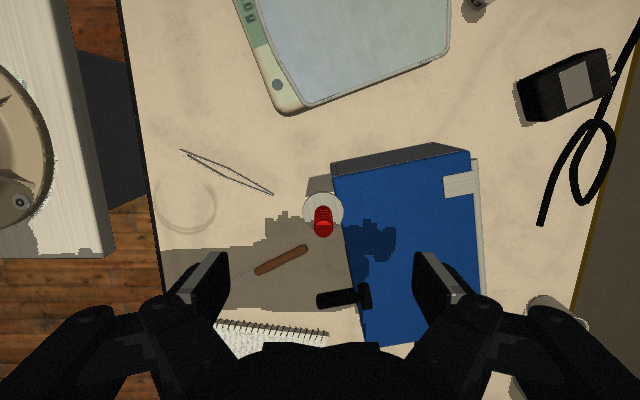

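Pin grip top is at (323,228), its collar at (322,211), the tab bar spans (317–360,297), and the flap's front edge runs from (333,165) to (362,345).

Run:
```python
from h import *
d=dict(np.load('w2.npz'));P=pts(d);t=load('top')
h=cv2.cvtColor(d['img'],cv2.COLOR_RGB2HSV)
print('grip top',onz(d,323,228,148),'two',two(d,(323,228),t,(295.8,257.5)))
col=(abs(P[...,2]-103)<5)&(h[...,1]<80); col[:185]=0;col[245:]=0;col[:,:295]=0;col[:,335:]=0
v,u=np.where(col);print('collar',u.min(),u.max(),v.min(),v.max()); 
c,_=cv2.findContours(col.astype(np.uint8),0,2);c=max(c,key=cv2.contourArea);cc,r=cv2.minEnclosingCircle(c);print(cc,r,onz(d,*cc,103))
b=(h[...,0]>98)&(h[...,0]<128)&(h[...,1]>130)&(abs(P[...,2]-98)<8)
# front edge: first blue col per row
E=[]
for r in list(range(245,280))+list(range(312,335)):
    k=np.where(b[r,300:420])[0]
    if len(k):E.append(onz(d,300+k[0]-.5,r,98))
E=np.array(E);l=cv2.fitLine(E[:,:2].astype(np.float32),cv2.DIST_HUBER,0,.01,.01).ravel();print('edge',l,'yaw',np.degrees(np.arctan2(-l[0],l[1])))
# left side edge
E2=[]
for cidx in range(345,440,3):
    k=np.where(b[150:260,cidx])[0]
    if len(k):E2.append(onz(d,cidx,150+k[0]-.5,98))
E2=np.array(E2);l2=cv2.fitLine(E2[:,:2].astype(np.float32),cv2.DIST_HUBER,0,.01,.01).ravel();print('side',l2,np.degrees(np.arctan2(l2[1],l2[0])))
T=(h[...,2]<55)&(P[...,2]>85)&(P[...,2]<112);T[:278]=0;T[315:]=0;T[:,:305]=0;T[:,347:]=0
v,u=np.where(T);print('tab px',u.min(),u.max(),v.min(),v.max());q=P[T];print(np.median(q,0))
C=[]
for x in range(u.min()+2,u.max()):
    k=v[u==x]; C.append(onz(d,x,(k.min()+k.max())/2,102))
C=np.array(C);print(C[[0,len(C)//2,-1]].round(1)); tip=onz(d,u.min()-.5,np.median(v[u==u.min()]),102);print('tip',tip)
```

```text
grip top [449.32485469 -60.388407   148.        ] two (array([449.12318133, -61.047974  , 146.23773752]), np.float64(0.4327379571877296))
collar 303 334 192 229
(322.5, 210.30555725097656) 21.103260040283203 [449.21430308 -59.40000879 103.        ]
edge [ 2.0468888e-01 -9.7882706e-01  4.8160617e+02 -1.4487550e+02] yaw -168.1887
side [ 9.7945577e-01  2.0165913e-01  5.1315814e+02 -1.6849161e+01] 11.633996
tab px 316 346 289 308
[ 458.8544477  -157.91668569  100.30371685]
[[ 444.5 -158.6  102. ]
 [ 459.1 -155.7  102. ]
 [ 472.6 -153.3  102. ]]
tip [ 441.95464302 -156.83899834  102.        ]
```

Request:
arm_command:
  commands:
    - {"travel": [-0.0195,0.0023,0.03],"rot": [0,0,-0.003],"hand": 1}
    - {"travel": [-0.0195,0.0023,0.07],"rot": [0,0,-0.003],"hand": 1}
    - {"travel": [-0.0195,0.0023,0.11],"rot": [0,0,-0.003],"hand": 1}
    - {"travel": [-0.0195,0.0023,0.13],"rot": [0,0,-0.003],"hand": 1}
    - {"travel": [-0.0195,0.0023,0.13],"rot": [0,0,-0.003],"hand": 0}

```text
time: 2.62
ee_pos: [447.7, -56.5, 108.8]
tcp_rot: [-3.138, 0.0, 1.578]
wrist_force: [0.7, -0.2, 0.0]
finger_gap: 69.9
gripper_force: 0.0
```

Request:
arm_command:
  commands:
    - {"travel": [0,0,0],"rot": [0,0,0],"hand": -1}
    - {"travel": [0,0,0],"rot": [0,0,0],"hand": -1}
    - {"travel": [0,0,0],"rot": [0,0,0],"hand": -1}
    - {"travel": [0,0,0],"rot": [0,0,0],"hand": -1}
    - {"travel": [0,0,0],"rot": [0,0,0],"hand": -1}
  newtons: 40

```text
time: 3.25
ee_pos: [449.7, -57.8, 111.1]
tcp_rot: [3.14, -0.001, 1.576]
wrist_force: [-1.1, 1.4, 5.9]
finger_gap: 14.8
gripper_force: 39.0
```

Request:
arm_command:
  commands:
    - {"travel": [0,0,-0.012],"rot": [0,0,0],"hand": -1}
    - {"travel": [0,0,-0.03],"rot": [0,0,0],"hand": -1}
    - {"travel": [0,0,-0.05],"rot": [0,0,0],"hand": -1}
    - {"travel": [0,0,-0.07],"rot": [0,0,0],"hand": -1}
    - {"travel": [0,0,-0.09],"rot": [0,0,0],"hand": -1}

```text
time: 3.88
ee_pos: [448.9, -58.2, 201.5]
tcp_rot: [3.141, 0.0, 1.575]
wrist_force: [-0.0, 0.6, -0.4]
finger_gap: 15.4
gripper_force: 39.0
```

Run:
```python
from h import *
plan([500,-340,200],90)
```

```text
pos [448.9 -58.2 201.5] rot [179.99   0.    90.25] t 3.88 gap 15.4 F [-0.   0.6 -0.4]
travel [-0.282   0.0498  0.0016] rot [0.    0.    0.004]
```

Request:
arm_command:
  commands:
    - {"travel": [-0.05,0.01,0],"rot": [0,0,0.004],"hand": -1}
    - {"travel": [-0.11,0.02,0],"rot": [0,0,0.004],"hand": -1}
    - {"travel": [-0.17,0.03,0],"rot": [0,0,0.004],"hand": -1}
    - {"travel": [-0.23,0.04,0],"rot": [0,0,0.004],"hand": -1}
    - {"travel": [-0.272,0.052,0],"rot": [0,0,0.004],"hand": -1}

```text
time: 4.5
ee_pos: [501.9, -332.6, 200.9]
tcp_rot: [-3.141, 0.001, 1.57]
wrist_force: [-0.4, 1.1, 0.8]
finger_gap: 14.9
gripper_force: 39.0
```

Request:
arm_command:
  commands:
    - {"travel": [0,0,0],"rot": [0,0,0],"hand": -1}
    - {"travel": [0,0,0],"rot": [0,0,0],"hand": -1}

```text
time: 4.75
ee_pos: [502.3, -329.3, 200.4]
tcp_rot: [-3.141, -0.0, 1.571]
wrist_force: [0.4, -0.4, -1.1]
finger_gap: 15.2
gripper_force: 39.1
```

Run:
```python
from h import *
plan([501.5,-381,200],90)
d=grab('wrist');P=pts(d);cv2.imwrite('pics/w3.png',d['img'][...,::-1]);np.savez('w3.npz',**d)
t=grab('top');print('cam',np.linalg.inv(d['world_to_cam'])[:3,3])
h=cv2.cvtColor(d['img'],cv2.COLOR_RGB2HSV)
m=(P[...,2]>56)&(P[...,2]<74)&(np.hypot(P[...,0]-501.5,P[...,1]+381)<30)&(h[...,2]>60)
v,u=np.where(m);print(len(u),u.min(),u.max(),v.min(),v.max(),P[m].mean(0),np.median(P[m],0))
```

```text
pos [ 502.3 -329.3  200.4] rot [-1.7996e+02 -2.0000e-02  9.0030e+01] t 4.75 gap 15.2 F [ 0.4 -0.4 -1.1]
travel [-0.0517 -0.0008  0.0003] rot [-0.001 -0.     0.   ]
cam [ 502.61604818 -260.95722581  342.38364588]Traceback (most recent call last):
  File "<stdin>", line 7, in <module>
    return umr_minimum(a, axis, None, out, keepdims, initial, where)
ValueError: zero-size array to reduction operation minimum which has no identity
```

View pics/w3.png

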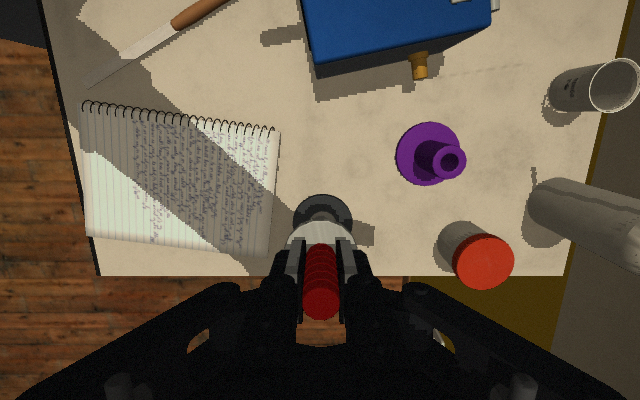

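Pin held, with the red grip at (320,285) and the collar at (321,235) hiding the stand's tube above the disc at (322,212). I'll move past the stand to see the tube clear of the pin.

Request:
arm_command:
  commands:
    - {"travel": [-0.04,0,0],"rot": [0,0,0],"hand": -1}
    - {"travel": [-0.08,0,0],"rot": [0,0,0],"hand": -1}
    - {"travel": [-0.105,0,0],"rot": [0,0,0],"hand": -1}
    - {"travel": [-0.105,0,0],"rot": [0,0,0],"hand": -1}
    - {"travel": [-0.105,0,0],"rot": [0,0,0],"hand": -1}

```text
time: 5.48
ee_pos: [503.3, -433.0, 200.5]
tcp_rot: [3.141, -0.001, 1.573]
wrist_force: [-0.1, 0.5, -1.1]
finger_gap: 15.1
gripper_force: 39.1
```

Run:
```python
from h import *
plan([501.5,-381,200],90)
d=grab('wrist');P=pts(d);np.savez('w4.npz',**d);print('cam',np.linalg.inv(d['world_to_cam'])[:3,3])
a=cv2.resize(d['img'][100:300,220:420],None,fx=3,fy=3,interpolation=2);cv2.imwrite('pics/w4.png',a[...,::-1])
m=(P[...,2]>58)&(P[...,2]<72)&(np.hypot(P[...,0]-501.5,P[...,1]+381)<30)
v,u=np.where(m);print(len(u),u.min(),u.max(),v.min(),v.max(),P[m].mean(0),np.median(P[m],0))
c=(P[...,2]>188)&(P[...,2]<198)&(np.hypot(P[...,0]-501.5,P[...,1]+436)<40)
v,u=np.where(c)
if len(u):print('collar',len(u),u.min(),u.max(),v.min(),v.max(),P[c].mean(0))
```

```text
pos [ 503.3 -433.   200.5] rot [ 1.7996e+02 -5.0000e-02  9.0150e+01] t 5.47 gap 15.1 F [-0.1  0.5 -1.1]
travel [ 0.052  -0.0017  0.0006] rot [ 0.001 -0.001  0.002]
cam [ 503.35648771 -364.71563134  342.56302574]
759 304 339 117 152 [ 504.51654033 -381.16334581   64.13281317] [ 504.19450989 -381.19520657   64.2226945 ]
collar 1461 284 356 218 256 [ 503.60422788 -424.78492944  191.74228986]
```

View pics/w4.png

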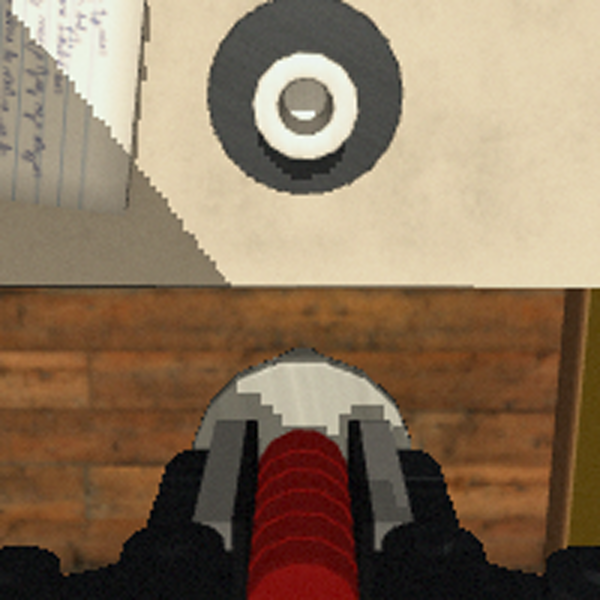

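Tube mouth is at crop (305,105), which is pixel (321.7,135). The collar's near edge is at pixel (321,216.7).

Run:
```python
from h import *
d=dict(np.load('w4.npz'));e=dict(np.load('w3.npz'));t=load('top')
print('tube',onz(d,321.7,135,65),two(d,(321.7,135),t,(417,237.6)))
for z in(187.5,192.5):print('collar edge',z,onz(d,321,216.7,z)-[0,20,0])
# grip top circle centre in w3, tcp y -329.3; tip rows
h=cv2.cvtColor(d['img'],cv2.COLOR_RGB2HSV)
m=((h[...,0]<8)|(h[...,0]>172))&(h[...,1]>120)&(h[...,2]>30);m[:200]=0;m[:,:290]=0;m[:,350:]=0
v,u=np.where(m);print(u.min(),u.max(),v.min(),v.max())
for r in(255,265,275,285,295,305,315,320):
    k=u[v==r]
    if len(k):print(r,k.min(),k.max())
w=u[v==v.max()-8];
vb=v.max(); rad=(u.max()-u.min()+1)/2; print('grip top c',onz(d,(u.min()+u.max())/2,vb+.5-rad,237.5))
```

```text
tube [ 504.7485224  -381.16394209   65.        ] (array([ 503.27609331, -381.95600658,   59.5665171 ]), np.float64(3.142991201344832))
collar edge 187.5 [ 503.95909431 -436.33126729  187.5       ]
collar edge 192.5 [ 503.93966329 -434.66692353  192.5       ]
302 339 243 319
255 306 335
265 305 336
275 304 337
285 303 338
295 302 339
305 302 339
315 307 333
grip top c [ 503.70782569 -434.09225645  237.5       ]
```

Request:
arm_command:
  commands:
    - {"travel": [0.03,0.001,0],"rot": [0,0,0.002],"hand": -1}
    - {"travel": [0.054,0.001,0.01],"rot": [0,0,0.002],"hand": -1}
    - {"travel": [0.054,0.001,0.04],"rot": [0,0,0.002],"hand": -1}
    - {"travel": [0.054,0.001,0.062],"rot": [0,0,0.002],"hand": -1}
    - {"travel": [0.054,0.001,0.062],"rot": [0,0,0.002],"hand": -1}

```text
time: 6.15
ee_pos: [503.5, -378.1, 136.9]
tcp_rot: [-3.139, -0.003, 1.572]
wrist_force: [0.6, 0.3, -0.6]
finger_gap: 15.1
gripper_force: 39.1
```

Request:
arm_command:
  commands:
    - {"travel": [0,0,0],"rot": [0,0,0],"hand": -1}
    - {"travel": [0,0,0],"rot": [0,0,0],"hand": -1}

```text
time: 6.4
ee_pos: [504.0, -381.0, 139.7]
tcp_rot: [3.14, 0.001, 1.57]
wrist_force: [0.1, -0.3, -0.8]
finger_gap: 14.9
gripper_force: 39.1
```

Run:
```python
from h import *
plan([504.2,-379.1,138],90)
d=grab('side');t=grab('top');w=grab('wrist')
a=cv2.resize(t['img'][200:280,375:455],None,fx=5,fy=5,interpolation=2);b=cv2.resize(w['img'][130:290,240:400],(400,400),interpolation=2)
cv2.imwrite('pics/w5.png',np.hstack([a,b])[...,::-1])
```

```text
pos [ 504.  -381.   139.7] rot [1.799e+02 6.000e-02 8.994e+01] t 6.4 gap 14.9 F [ 0.1 -0.3 -0.8]
travel [0.0019 0.0002 0.0017] rot [ 0.002  0.001 -0.001]
```

View pics/w5.png

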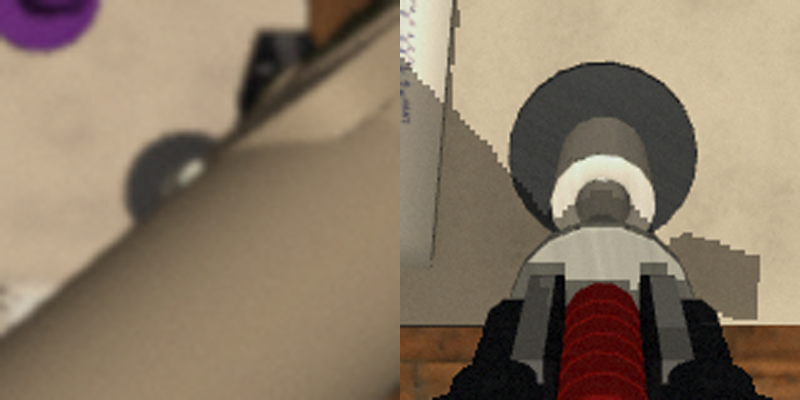

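Wrist crop: tube ring centre is near pixel (321.2,212.4) and the collar's near edge at (321.2,220). Computing the offset.

Run:
```python
from h import *
w=load('wrist');print('cam',np.linalg.inv(w['world_to_cam'])[:3,3],bot.observe()['ee_pos'])
print('tube',onz(w,321.2,212.4,65)); print('collar',onz(w,321.2,219.8,126.5)-[0,20,0],onz(w,321.2,219.8,128)-[0,20,0])
print('proj of tube c',proj(w,[504.5,-381.2,65]))
g=w['img'].astype(int).sum(2)//3
for r in range(190,224,2):print(r,g[r,300:344:2].tolist())
```

```text
cam [ 503.97119655 -312.51814671  281.18743081] [ 503.62963287 -380.98103161  139.006155  ]
tube [ 504.79146804 -381.5493432    65.        ]
collar [ 504.55890856 -386.03632793  126.5       ] [ 504.55320953 -385.51736352  128.        ]
proj of tube c (np.float64(320.8046305343626), np.float64(211.94858680058783))
190 [59, 58, 72, 88, 95, 99, 98, 98, 99, 101, 98, 100, 106, 102, 97, 92, 91, 88, 85, 64, 63, 63]
192 [60, 59, 84, 86, 93, 99, 99, 105, 161, 209, 211, 190, 167, 164, 114, 97, 92, 94, 88, 74, 61, 63]
194 [58, 61, 86, 90, 94, 97, 187, 223, 222, 223, 222, 222, 223, 224, 221, 185, 100, 93, 89, 82, 63, 63]
196 [61, 59, 89, 93, 177, 221, 221, 217, 218, 217, 217, 214, 218, 219, 217, 214, 217, 154, 88, 83, 62, 62]
198 [65, 69, 85, 175, 215, 219, 217, 212, 213, 209, 209, 208, 212, 214, 213, 209, 213, 217, 174, 75, 59, 61]
200 [62, 84, 167, 216, 214, 219, 215, 207, 201, 198, 194, 194, 201, 208, 207, 205, 211, 212, 213, 103, 71, 63]
202 [65, 100, 208, 214, 212, 215, 210, 188, 140, 108, 128, 156, 104, 166, 196, 197, 206, 210, 214, 206, 76, 61]
204 [60, 186, 210, 211, 206, 210, 200, 92, 9
[... 290 characters left out ...]
, 208, 205, 107, 73, 77, 78, 82, 78, 81, 77, 80, 75, 73, 149, 204, 205, 204, 205, 60]
212 [100, 212, 205, 208, 118, 70, 73, 78, 77, 78, 76, 81, 77, 79, 77, 71, 87, 204, 207, 205, 202, 70]
214 [46, 213, 207, 118, 116, 97, 72, 81, 79, 79, 79, 77, 83, 78, 76, 70, 104, 115, 209, 203, 201, 62]
216 [32, 203, 199, 113, 119, 115, 76, 77, 68, 61, 60, 58, 68, 80, 74, 70, 110, 119, 202, 199, 197, 57]
218 [34, 116, 116, 115, 118, 118, 75, 67, 68, 62, 67, 68, 64, 65, 76, 104, 112, 117, 112, 113, 156, 57]
220 [34, 73, 113, 111, 91, 64, 85, 91, 95, 100, 98, 96, 97, 94, 95, 61, 79, 94, 117, 114, 39, 59]
222 [62, 49, 72, 81, 98, 153, 172, 170, 177, 176, 166, 171, 168, 167, 172, 174, 128, 81, 74, 77, 34, 184]
```

Run:
```python
from h import *
w=grab('wrist');P=pts(w);print('cam',np.linalg.inv(w['world_to_cam'])[:3,3],bot.observe()['ee_pos'])
for r in range(186,226,2):print(r,P[r,302:342:3,2].round(0).astype(int).tolist(),P[r,321].round(1))
m=(P[...,2]>70)&(P[...,2]<124);m[:190]=0;m[232:]=0;m[:,:300]=0;m[:,342:]=0
q=P[m];print(len(q))
for lo in range(70,124,8):
    s=q[(q[:,2]>=lo)&(q[:,2]<lo+8)]
    if len(s)>5:print(lo,len(s),s.min(0).round(1),s.max(0).round(1))
```

```text
cam [ 503.91243322 -312.49939436  280.97529387] [ 503.57708227 -380.90205365  138.81319686]
186 [7, 7, 26, 37, 41, 46, 46, 45, 45, 40, 34, 21, 6, 7] [ 504.6 -365.6   46.8]
188 [8, 20, 36, 45, 50, 52, 54, 53, 52, 47, 42, 31, 7, 7] [ 504.5 -365.4   54.8]
190 [9, 32, 43, 52, 56, 59, 60, 59, 59, 55, 48, 42, 7, 9] [ 504.5 -365.7   59.7]
192 [8, 40, 52, 58, 62, 64, 63, 64, 64, 61, 57, 50, 28, 8] [ 504.5 -366.2   63.8]
194 [7, 47, 59, 63, 65, 64, 65, 64, 64, 65, 60, 56, 39, 9] [ 504.5 -367.4   65.1]
196 [7, 56, 63, 64, 64, 64, 64, 64, 64, 64, 63, 63, 48, 8] [ 504.5 -368.8   65.5]
198 [7, 63, 63, 65, 64, 64, 64, 64, 65, 64, 64, 64, 57, 6] [ 504.5 -370.8   63.8]
200 [47, 62, 281, 64, 64, 65, 64, 64, 64, 64, 65, 65, 64, 7] [ 504.5 -372.    64.8]
202 [63, 64, 64, 64, 64, 12, 10, 11, 64, 63, 65, 65, 65, 8] [ 504.7 -388.8   10.5]
204 [64, 66, 65, 65, 25, 18, 16, 17, 19, 64, 64, 64, 63, 62] [ 504.7 -389.4   15.1]
206 [64, 64, 65, 65, 30, 25, 21, 23, 25, 281, 65, 65, 65, 63] [ 504.6 -389.3   21.8]
208 [64, 63, 65, 63, 35, 32, 29, 28, 32, 40, 64, 64, 64, 63] [ 504.6 -389.5   27.4]
210 [65, 64, 64, 54, 41, 36, 34, 34, 37, 45, 63, 65, 64, 64] [ 504.6 -389.1   34.2]
212 [65, 63, 64, 57, 46, 41, 39, 39, 42, 50, 63, 64, 64, 64] [ 504.6 -389.1   39.8]
214 [64, 66, 66, 61, 50, 46, 44, 44, 49, 54, 65, 64, 64, 63] [ 504.6 -389.2   44.9]
216 [65, 64, 65, 64, 56, 80, 81, 81, 53, 59, 64, 65, 64, 64] [ 504.5 -379.1   80.4]
218 [64, 64, 65, 65, 127, 126, 127, 126, 127, 63, 65, 64, 65, 8] [ 504.3 -364.9  126.4]
220 [7, 65, 127, 129, 129, 130, 130, 131, 130, 129, 127, 64, 64, 7] [ 504.3 -365.   129.4]
222 [8, 127, 129, 130, 130, 129, 131, 131, 131, 130, 129, 128, 126, 6] [ 504.3 -365.6  130.8]
224 [128, 131, 131, 131, 131, 130, 131, 131, 129, 130, 129, 130, 130, 127] [ 504.3 -367.4  129. ]
19
78 19 [ 500.3 -380.1   78.9] [ 507.2 -378.5   84.3]
```

Depth confirms it. The pin axis is at y −385.0 and x 503.9, and the bore centre at y −381.2 and x 504.7. I'll shift +3.8 / +0.8 mm and descend.

Request:
arm_command:
  commands:
    - {"travel": [0.0038,0.0008,0],"rot": [0.002,0,0],"hand": -1}
    - {"travel": [0.0038,0.0008,0],"rot": [0.002,0,0],"hand": -1}
    - {"travel": [0.0038,0.0008,0.008],"rot": [0.002,0,0],"hand": -1}
    - {"travel": [0.0038,0.0008,0.016],"rot": [0.002,0,0],"hand": -1}
    - {"travel": [0.0038,0.0008,0.022],"rot": [0.002,0,0],"hand": -1}

```text
time: 7.22
ee_pos: [503.9, -376.7, 115.3]
tcp_rot: [-3.139, -0.0, 1.569]
wrist_force: [0.8, -0.8, -0.4]
finger_gap: 15.0
gripper_force: 39.1
```

Run:
```python
from h import *
w=grab('wrist');P=pts(w);print('cam',np.linalg.inv(w['world_to_cam'])[:3,3]);plan([504.7,-377.2,116],90)
for r in range(196,226,2):print(r,P[r,302:342:3,2].round(0).astype(int).tolist(),P[r,321].round(1))
```

```text
cam [ 504.74144437 -308.36845197  257.30722943]
pos [ 503.7 -376.5  114.6] rot [-1.7978e+02 -5.0000e-02  8.9910e+01] t 7.28 gap 15.2 F [ 0.4  0.3 -1.9]
travel [-0.0007  0.001  -0.0014] rot [-0.004 -0.001 -0.001]
196 [7, 10, 22, 29, 33, 36, 38, 37, 36, 32, 27, 21, 7, 8] [ 504.5 -365.5   37.8]
198 [8, 17, 30, 34, 40, 43, 41, 42, 41, 38, 33, 27, 10, 7] [ 504.5 -365.7   42.6]
200 [7, 25, 38, 42, 45, 48, 48, 47, 48, 45, 39, 34, 20, 7] [ 504.5 -365.8   47.7]
202 [8, 32, 43, 47, 51, 54, 52, 52, 53, 51, 45, 40, 27, 8] [ 504.5 -365.5   54. ]
204 [9, 40, 50, 53, 56, 59, 59, 58, 58, 257, 50, 47, 35, 7] [ 504.5 -365.9   57.6]
206 [22, 47, 54, 57, 60, 62, 63, 63, 62, 60, 57, 53, 42, 7] [ 504.5 -365.8   62.7]
208 [40, 51, 60, 62, 63, 65, 63, 65, 64, 64, 62, 57, 50, 8] [ 504.5 -366.9   63.8]
210 [49, 57, 63, 64, 65, 64, 64, 63, 65, 64, 65, 62, 56, 42] [ 504.5 -368.2   64. ]
212 [55, 61, 65, 64, 64, 65, 64, 64, 64, 64, 63, 63, 61, 48] [ 504.5 -369.5   64.3]
214 [60, 64, 64, 63, 64, 65, 65, 65, 66, 64, 64, 65, 64, 54] [ 504.5 -370.9   64.1]
216 [64, 64, 64, 64, 64, 64, 65, 64, 64, 64, 66, 65, 64, 62] [ 504.5 -372.    65. ]
218 [64, 65, 65, 63, 103, 103, 102, 103, 102, 64, 65, 64, 65, 64] [ 504.6 -360.9  101.9]
220 [64, 64, 102, 104, 105, 106, 106, 106, 106, 105, 103, 64, 65, 64] [ 504.6 -360.9  105.2]
222 [65, 104, 106, 106, 106, 106, 106, 106, 107, 107, 106, 105, 101, 65] [ 504.6 -361.4  106.8]
224 [106, 107, 106, 106, 107, 106, 107, 105, 107, 106, 106, 107, 106, 104] [ 504.6 -362.6  106.7]
```

It's in the bore, 13 mm deep, with no force. Continuing down.

Request:
arm_command:
  commands:
    - {"travel": [-0.0003,0,0.008],"rot": [0,0,0],"hand": -1}
    - {"travel": [-0.0003,0,0.016],"rot": [0,0,0],"hand": -1}
    - {"travel": [-0.0003,0,0.024],"rot": [0,0,0],"hand": -1}
    - {"travel": [-0.0003,0,0.031],"rot": [0,0,0],"hand": -1}
    - {"travel": [-0.0003,0,0.034],"rot": [0,0,0],"hand": -1}

```text
time: 7.9
ee_pos: [504.0, -377.0, 81.7]
tcp_rot: [-3.139, -0.0, 1.569]
wrist_force: [0.2, 0.7, -1.1]
finger_gap: 15.0
gripper_force: 39.1
```

Request:
arm_command:
  commands:
    - {"travel": [0,0,0],"rot": [0,0,0],"hand": -1}
    - {"travel": [0,0,0.001],"rot": [0,0,0],"hand": -0.2}
    - {"travel": [0,0,0.001],"rot": [0,0,0],"hand": 0.3}
    - {"travel": [0,0,0.001],"rot": [0,0,0],"hand": 0.3}
    - {"travel": [0,0,0.001],"rot": [0,0,0],"hand": 0.3}

```text
time: 8.52
ee_pos: [504.2, -377.2, 81.4]
tcp_rot: [-3.14, 0.0, 1.569]
wrist_force: [0.3, -0.4, -0.4]
finger_gap: 55.4
gripper_force: 0.0
```

Run:
```python
from h import *
w=grab('wrist');P=pts(w);plan([504.7,-377.2,220],90)
for r in range(210,232,2):print(r,P[r,302:342:3,2].round(0).astype(int).tolist(),P[r,321].round(1))
```

```text
pos [ 504.2 -377.2   81.4] rot [-179.88    0.     89.92] t 8.57 gap 55.2 F [0.2 0.7 0.2]
travel [ 0.      0.0002 -0.1386] rot [-0.002  0.    -0.001]
210 [18, 28, 33, 35, 39, 40, 40, 40, 39, 37, 34, 30, 22, 8] [ 504.9 -365.7   40.1]
212 [24, 34, 38, 39, 43, 45, 44, 43, 43, 42, 37, 35, 28, 14] [ 504.9 -365.5   44.7]
214 [31, 38, 41, 45, 46, 48, 49, 48, 46, 46, 42, 38, 35, 21] [ 504.9 -365.6   48.5]
216 [36, 43, 46, 48, 50, 51, 51, 51, 50, 50, 47, 223, 39, 27] [ 504.9 -365.8   51.7]
218 [40, 47, 51, 66, 69, 68, 68, 69, 69, 68, 66, 48, 43, 33] [ 504.9 -361.3   68.4]
220 [45, 66, 69, 71, 70, 70, 69, 71, 69, 69, 69, 67, 47, 38] [ 504.9 -362.1   69.4]
222 [68, 70, 70, 69, 70, 69, 69, 69, 70, 68, 69, 69, 67, 66] [ 504.9 -362.8   70.7]
224 [69, 69, 69, 69, 68, 68, 69, 70, 69, 69, 70, 70, 69, 70] [ 504.9 -364.1   70.2]
226 [70, 70, 71, 68, 69, 69, 70, 70, 70, 70, 70, 69, 68, 68] [ 504.9 -365.6   69.2]
228 [70, 69, 70, 70, 69, 69, 68, 69, 70, 69, 70, 69, 70, 70] [ 504.9 -366.5   69.8]
230 [70, 70, 70, 69, 69, 70, 69, 70, 69, 70, 70, 69, 71, 69] [ 504.9 -367.6   69.7]
```

The collar top is at 70 mm, so the pin is home. Raising, then turning toward the tab.

Request:
arm_command:
  commands:
    - {"travel": [0,0,-0.03],"rot": [0,0,0],"hand": 0.3}
    - {"travel": [0,0,-0.08],"rot": [0,0,0],"hand": 0.3}
    - {"travel": [0,0,-0.13],"rot": [0,0,0],"hand": 0.3}
    - {"travel": [0.04,0,-0.13],"rot": [0,0,0.17],"hand": 0.3}
    - {"travel": [0.09,-0.01,-0.13],"rot": [0,0,0.34],"hand": 0.3}

```text
time: 9.2
ee_pos: [494.8, -287.2, 212.0]
tcp_rot: [-3.141, 0.001, 1.206]
wrist_force: [0.4, 1.4, 0.4]
finger_gap: 55.7
gripper_force: 0.0
```

Run:
```python
from h import *
plan([455.6,-156.0,200],11.7)
w=grab('wrist')
```

```text
pos [ 494.8 -287.2  212. ] rot [-1.7999e+02  7.0000e-02  6.9110e+01] t 9.2 gap 55.7 F [0.4 1.4 0.4]
travel [ 0.1086 -0.0834  0.0119] rot [0.    0.001 0.957]
```

Request:
arm_command:
  commands:
    - {"travel": [0.022,-0.017,0],"rot": [0,0,0.17],"hand": 0.3}
    - {"travel": [0.044,-0.034,0],"rot": [0,0,0.34],"hand": 0.3}
    - {"travel": [0.066,-0.051,0],"rot": [0,0,0.51],"hand": 0.3}
    - {"travel": [0.087,-0.067,0],"rot": [0,0,0.68],"hand": 0.3}
    - {"travel": [0.1086,-0.0834,0],"rot": [0,0,0.85],"hand": 0.3}

```text
time: 9.88
ee_pos: [454.1, -155.6, 211.3]
tcp_rot: [-3.141, 0.002, 0.317]
wrist_force: [0.5, 0.7, 0.4]
finger_gap: 55.1
gripper_force: 0.0
```

Request:
arm_command:
  commands:
    - {"travel": [0,0,0],"rot": [0,0,0.107],"hand": 0.3}
    - {"travel": [0,0,0],"rot": [0,0,0.107],"hand": 0.3}
    - {"travel": [0,0,0],"rot": [0,0,0.107],"hand": 0.3}

```text
time: 10.25
ee_pos: [454.3, -156.8, 211.5]
tcp_rot: [-3.141, 0.002, 0.213]
wrist_force: [0.1, -0.3, 0.1]
finger_gap: 55.6
gripper_force: 0.0
```

Run:
```python
from h import *
plan([455.6,-156.0,76],11.7)
d=grab('wrist');P=pts(d);np.savez('w6.npz',**d);print(np.linalg.inv(d['world_to_cam'])[:3,3])
cv2.imwrite('pics/w6.png',d['img'][...,::-1])
```

```text
pos [ 454.3 -156.8  211.5] rot [-1.7999e+02  1.2000e-01  1.2200e+01] t 10.25 gap 55.6 F [ 0.1 -0.3  0.1]
travel [ 0.0017 -0.0005  0.1355] rot [-0.     0.002  0.008]
[ 522.36431875 -142.78897586  353.35110652]
```

View pics/w6.png

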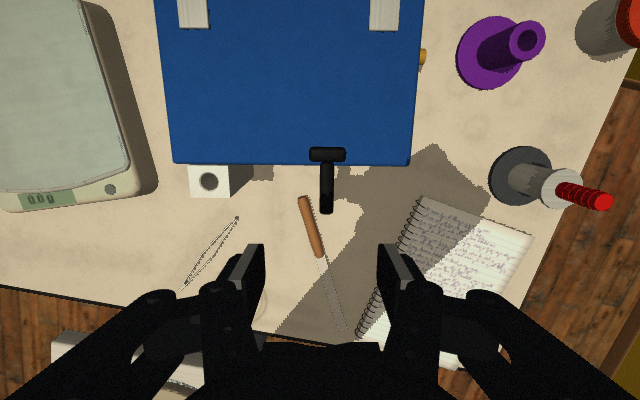

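Wrist view: the pin stands in the stand at (575,195), the boss bore is empty at (209,181), and the tab bar runs from (327,160) to its tip at (327,212).

Run:
```python
from h import *
d=dict(np.load('w6.npz'));P=pts(d);g=d['img'].sum(2)
T=(g<110)&(P[...,2]>88)&(P[...,2]<112);T[:168]=0;T[216:]=0;T[:,:300]=0;T[:,350:]=0
v,u=np.where(T);print(u.min(),u.max(),v.min(),v.max(),np.median(P[T],0));c=np.median([(u[v==r].min()+u[v==r].max())/2 for r in range(172,205,3)])
tip=onz(d,c,v.max()+.5,94);tt=onz(d,c,v.max()+.5,102);e=onz(d,c,164,98);print(c,'tip',tip,tt,'edge',e)
print(P[200,327],P[205,324:331])
for p in ([onz(d,c,190,102)]):print(p)
b=(P[...,2]>90)&(P[...,2]<105)
for col in(200,280,400):
    k=np.where(b[100:200,col])[0];print(col,100+k.max(),onz(d,col,100.5+k.max(),98))
```

```text
320 333 168 213 [ 464.09000885 -160.61500799  101.10842062]
326.5 tip [ 441.40917605 -165.85299622   94.        ] [ 443.90633579 -165.14155849  102.        ] edge [ 484.9572029  -156.07422564   98.        ]
[ 455.3449159  -163.05819917  100.5502433 ] [[ 450.81536856 -161.42369223  101.78558692]
 [ 450.87887108 -162.28857154  101.37201215]
 [ 450.98541027 -163.14408742  101.10842062]
 [ 451.51611327 -163.87522071  102.34623618]
 [ 451.41477134 -164.79363275  101.34541125]
 [ 451.53524494 -165.64755122  101.12934498]
 [ 451.45153897 -166.57148296  100.18322107]]
[ 464.14356643 -160.63330875  102.        ]
200 197 [433.6946761  -56.16174069  98.        ]
280 164 [ 476.32164227 -118.27867794   98.        ]
400 165 [ 496.74712953 -216.29130327   98.        ]
```

The earlier tab estimate included its side face. The true tab point is about (457.5,−162.2). Descending around it.

Request:
arm_command:
  commands:
    - {"travel": [0.002,0.006,0.03],"rot": [0,0,0.007],"hand": 0.2}
    - {"travel": [0.002,0.006,0.075],"rot": [0,0,0.007],"hand": 0}
    - {"travel": [0.002,0.006,0.11],"rot": [0,0,0.007],"hand": 0}
    - {"travel": [0.002,0.006,0.134],"rot": [0,0,0.007],"hand": 0}
    - {"travel": [0.002,0.006,0.135],"rot": [0,0,0.007],"hand": 0}

```text
time: 10.92
ee_pos: [456.0, -162.3, 75.1]
tcp_rot: [-3.141, 0.005, 0.203]
wrist_force: [-0.3, 0.2, 1.1]
finger_gap: 42.8
gripper_force: 0.0
```

Request:
arm_command:
  commands:
    - {"travel": [0,0,0],"rot": [0,0,0],"hand": -1}
    - {"travel": [0,0,0],"rot": [0,0,0],"hand": -1}
    - {"travel": [0,0,0],"rot": [0,0,0],"hand": -1}
    - {"travel": [0,0,0],"rot": [0,0,0],"hand": -1}
    - {"travel": [0,0,0],"rot": [0,0,0],"hand": -1}
  newtons: 30

```text
time: 11.55
ee_pos: [457.9, -161.1, 77.5]
tcp_rot: [-3.14, 0.001, 0.205]
wrist_force: [-2.7, 3.5, 6.0]
finger_gap: 11.5
gripper_force: 34.3
```

Run:
```python
from h import *
o=bot.observe();plan([457.5,-162.2,76],11.8)
y=np.radians(11.8);hx=np.array([np.cos(y),np.sin(y),0]);hz=np.array([0,0,1])
R=Ro.from_euler('xyz',o['tcp_rot'])
a0=np.arctan2(4,158.5);r=np.hypot(4,158.5)
for deg in range(10,106,5):
    a=a0+np.radians(deg);p=r*(-np.cos(a)*hx+np.sin(a)*hz)-(-158.5*hx+4*hz)
    print(deg,(R.inv().apply(p)/1000).round(3))
```

```text
pos [ 457.9 -161.1   77.5] rot [-1.7991e+02  4.0000e-02  1.1730e+01] t 11.55 gap 11.5 F [-2.7  3.5  6. ]
travel [-0.0006  0.001   0.0015] rot [-0.002  0.001 -0.001]
10 [ 0.003 -0.    -0.027]
15 [ 0.006 -0.    -0.041]
20 [ 0.011 -0.    -0.054]
25 [ 0.016 -0.    -0.067]
30 [ 0.023 -0.    -0.079]
35 [ 0.031 -0.    -0.09 ]
40 [ 0.04  -0.    -0.101]
45 [ 0.049 -0.    -0.111]
50 [ 0.06 -0.   -0.12]
55 [ 0.071 -0.    -0.128]
60 [ 0.083 -0.    -0.135]
65 [ 0.095 -0.    -0.141]
70 [ 0.108 -0.    -0.146]
75 [ 0.121 -0.    -0.15 ]
80 [ 0.135 -0.    -0.153]
85 [ 0.149 -0.    -0.154]
90 [ 0.162 -0.    -0.155]
95 [ 0.176 -0.    -0.154]
100 [ 0.19  -0.    -0.152]
105 [ 0.203 -0.    -0.148]
```

Request:
arm_command:
  commands:
    - {"travel": [0.001,0,-0.014],"rot": [0,0,0],"hand": -1}
    - {"travel": [0.004,0,-0.032],"rot": [0,0,0],"hand": -1}
    - {"travel": [0.011,0,-0.054],"rot": [0,0,0],"hand": -1}
    - {"travel": [0.02,0,-0.075],"rot": [0,0,0],"hand": -1}
    - {"travel": [0.031,0,-0.09],"rot": [0,0,0],"hand": -1}

```text
time: 12.18
ee_pos: [487.9, -154.9, 168.1]
tcp_rot: [-3.14, 0.002, 0.204]
wrist_force: [0.5, 2.4, -5.5]
finger_gap: 11.4
gripper_force: 32.7
```

Request:
arm_command:
  commands:
    - {"travel": [0.0125,0,-0.015],"rot": [0,0,0],"hand": -1}
    - {"travel": [0.029,0,-0.03],"rot": [0,0,0],"hand": -1}
    - {"travel": [0.047,0,-0.042],"rot": [0,0,0],"hand": -1}
    - {"travel": [0.064,0,-0.051],"rot": [0,0,0],"hand": -1}
    - {"travel": [0.082,0,-0.058],"rot": [0,0,0],"hand": -1}

```text
time: 12.8
ee_pos: [567.9, -138.5, 225.2]
tcp_rot: [-3.141, 0.004, 0.204]
wrist_force: [-1.0, 0.6, -7.6]
finger_gap: 11.3
gripper_force: 32.5
```

Request:
arm_command:
  commands:
    - {"travel": [0.022,0,-0.005],"rot": [0,0,0],"hand": -1}
    - {"travel": [0.041,0,-0.0065],"rot": [0,0,0],"hand": -1}
    - {"travel": [0.06,0,-0.006],"rot": [0,0,0],"hand": -1}
    - {"travel": [0.077,0,-0.004],"rot": [0,0,0],"hand": -1}
    - {"travel": [0.077,0,-0.004],"rot": [0,0,0],"hand": -1}

```text
time: 13.42
ee_pos: [644.3, -122.9, 229.0]
tcp_rot: [3.14, 0.002, 0.205]
wrist_force: [-0.1, 1.9, -0.2]
finger_gap: 11.3
gripper_force: 34.2
```

Request:
arm_command:
  commands:
    - {"travel": [0,0,0],"rot": [0,0,0],"hand": -0.5}
    - {"travel": [0,0,0],"rot": [0,0,0],"hand": -0.2}
    - {"travel": [0,0,0],"rot": [0,0,0],"hand": -0.2}
    - {"travel": [0,0,-0.03],"rot": [0,0,0],"hand": -0.2}
    - {"travel": [0,0,-0.06],"rot": [0,0,0],"hand": -0.2}

```text
time: 14.05
ee_pos: [643.5, -123.2, 288.7]
tcp_rot: [-3.141, 0.003, 0.204]
wrist_force: [1.3, -0.5, 0.5]
finger_gap: 34.0
gripper_force: 0.0
```

Run:
```python
from h import *
plan([470,-180,300],101.8)
s=grab('side');t=grab('top')
P=pts(s);h=cv2.cvtColor(s['img'],cv2.COLOR_RGB2HSV)
b=(h[...,0]>98)&(h[...,0]<128)&(h[...,1]>130)&(P[...,0]>380)&(P[...,0]<750)&(abs(P[...,1]+110)<130)&(P[...,2]>85)
q=P[b];print(len(q),np.percentile(q,[2,50,98],axis=0).round(0))
cv2.imwrite('pics/s7.png',s['img'][150:330,200:440,::-1].repeat(3,0).repeat(3,1))
```

```text
pos [ 643.5 -123.2  288.7] rot [-1.7997e+02  1.5000e-01  1.1670e+01] t 14.05 gap 34.0 F [ 1.3 -0.5  0.5]
travel [-0.1814  0.0205 -0.0108] rot [-0.002  0.002 -1.502]
862 [[ 599. -156.  111.]
 [ 617.  -63.  172.]
 [ 641.    1.  219.]]
```

View pics/s7.png

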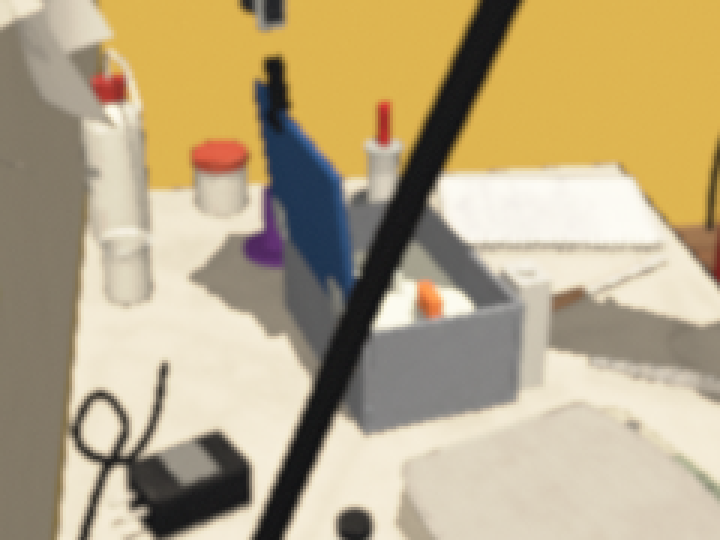

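Side view: the flap stands slightly past upright at crop (300,190), the red pin is home in the stand at (383,130), and the orange grip is in the +y slot at (428,300). So the blue cassette is in the −y slot. Moving over it while turning the tool.

Request:
arm_command:
  commands:
    - {"travel": [-0.03,-0.001,0],"rot": [0,0,-0.17],"hand": -0.1}
    - {"travel": [-0.06,-0.002,0],"rot": [0,0,-0.34],"hand": -0.1}
    - {"travel": [-0.09,-0.003,0],"rot": [0,0,-0.51],"hand": -0.1}
    - {"travel": [-0.109,-0.004,0],"rot": [0,0,-0.68],"hand": -0.1}
    - {"travel": [-0.109,-0.005,0],"rot": [0,0,-0.85],"hand": -0.1}

```text
time: 14.78
ee_pos: [534.6, -141.1, 288.2]
tcp_rot: [-3.139, -0.001, 1.098]
wrist_force: [-0.3, 0.6, -0.6]
finger_gap: 38.5
gripper_force: 0.0
```

Request:
arm_command:
  commands:
    - {"travel": [0,0,0],"rot": [0,0,-0.17],"hand": -0.1}
    - {"travel": [0,0,0],"rot": [0,0,-0.34],"hand": -0.1}
    - {"travel": [0,0,0],"rot": [0,0,-0.51],"hand": -0.1}
    - {"travel": [0,0,0],"rot": [0,0,-0.651],"hand": -0.1}
    - {"travel": [0,0,0],"rot": [0,0,-0.651],"hand": -0.1}

```text
time: 15.4
ee_pos: [535.8, -140.5, 287.9]
tcp_rot: [-3.139, -0.001, 1.775]
wrist_force: [-0.1, 0.6, -0.0]
finger_gap: 39.1
gripper_force: 0.0
```

```bash
cat > meas.py <<'E'
from h import *
d=grab('wrist');P=pts(d);h=cv2.cvtColor(d['img'],cv2.COLOR_RGB2HSV);t=grab('top')
plan([540.8,-160.1,150],101.7)
for nm,lo,hi in(('blue',95,130),('orange',5,22)):
    m=(h[...,0]>=lo)&(h[...,0]<=hi)&(h[...,1]>100)&(h[...,2]>30)&(abs(P[...,0]-541)<75)&(abs(P[...,1]+113)<110)&(P[...,2]<88)&(P[...,2]>50)
    n,l,st,c=cv2.connectedComponentsWithStats(m.astype(np.uint8))
    for i in range(1,n):
        if st[i,4]<60:continue
        q=P[l==i];zt=np.percentile(q[:,2],95);k=(l==i)&(P[...,2]>zt-6)
        rr=cv2.minAreaRect(P[k][:,:2].astype(np.float32))
        print(nm,st[i],zt,'cloud',rr,P[k].mean(0).round(1))
        cs,_=cv2.findContours(k.astype(np.uint8),0,2);r2=cv2.minAreaRect(max(cs,key=cv2.contourArea))
        B=np.array([onz(d,*p,82) for p in cv2.boxPoints(r2)]);print('  corners',B[:,:2].round(1).tolist(),'c',B.mean(0).round(1),'px',np.round(r2[0],1))
E
python3 meas.py
```

```text
pos [ 535.9 -140.5  288. ] rot [-1.7986e+02 -4.0000e-02  1.0153e+02] t 15.5 gap 38.4 F [-0.3 -0.4  1.3]
travel [-0.0203  0.0012  0.1379] rot [-0.002 -0.001 -0.003]
blue [317 180  11  27 266] 82.54688238607437 cloud ((541.4818725585938, -160.24598693847656), (11.691551208496094, 28.904808044433594), 11.521531105041504) [ 540.9 -159.9   81.2]
  corners [[532.8, -146.7], [544.1, -144.4], [550.1, -172.6], [538.6, -175.0]] c [ 541.4 -159.7   82. ] px [322. 194.]
orange [316  99  12  29 333] 82.48448680462528 cloud ((522.2522583007812, -70.96003723144531), (12.167898178100586, 29.500263214111328), 11.984118461608887) [522.4 -70.9  80.9]
  corners [[513.5, -57.9], [525.1, -55.5], [531.2, -84.1], [519.4, -86.5]] c [522.3 -71.   82. ] px [321.5 113. ]
```

Request:
arm_command:
  commands:
    - {"travel": [-0.01,0.001,0.04],"rot": [-0.002,-0.001,-0.003],"hand": -0.1}
    - {"travel": [-0.0203,0.0015,0.09],"rot": [-0.002,-0.001,-0.003],"hand": -0.1}
    - {"travel": [-0.0203,0.0015,0.138],"rot": [-0.002,-0.001,-0.003],"hand": -0.1}
    - {"travel": [-0.0203,0.0015,0.138],"rot": [-0.002,-0.001,-0.003],"hand": -0.1}
    - {"travel": [-0.0203,0.0015,0.138],"rot": [-0.002,-0.001,-0.003],"hand": -0.1}

```text
time: 16.12
ee_pos: [542.3, -160.3, 152.0]
tcp_rot: [3.14, 0.002, 1.778]
wrist_force: [0.1, -0.3, -0.1]
finger_gap: 38.5
gripper_force: 0.0
```

```bash
python3 meas.py; python3 -c "
from h import *
plan([541.4,-160,55],101.7)"
```

```text
pos [ 542.8 -160.4  152.6] rot [1.7981e+02 1.1000e-01 1.0190e+02] t 16.23 gap 38.4 F [0.5 0.1 0.9]
travel [ 0.0007 -0.0019  0.0026] rot [0.003 0.002 0.003]
blue [310 188  18  44 723] 82.30797518570466 cloud ((541.0751953125, -160.2910614013672), (12.371790885925293, 29.148195266723633), 11.306540489196777) [ 540.7 -159.7   81. ]
  corners [[532.1, -146.3], [543.9, -143.8], [550.2, -172.7], [537.9, -175.2]] c [ 541.  -159.5   82. ] px [318.5 211.5]
orange [309  53  20  51 977] 82.40537270000581 cloud ((522.4083862304688, -70.94844818115234), (12.65207290649414, 29.811994552612305), 12.210556983947754) [522.5 -70.9  80.9]
  corners [[513.7, -58.1], [525.4, -55.6], [531.6, -84.3], [519.5, -86.9]] c [522.6 -71.2  82. ] px [318.5  77.5]
pos [ 542.8 -160.4  152.6] rot [1.7981e+02 1.1000e-01 1.0190e+02] t 16.23 gap 38.4 F [0.5 0.1 0.9]
travel [ 0.0009 -0.0016  0.0976] rot [0.003 0.002 0.003]
```

Both wrist positions agree: grip at (541.2,−160), top 82.4 mm. Descending and gripping.

Request:
arm_command:
  commands:
    - {"travel": [0.0007,-0.0016,0.03],"rot": [0.003,0.002,0],"hand": -0.1}
    - {"travel": [0.0007,-0.0016,0.06],"rot": [0.003,0.002,0],"hand": -0.1}
    - {"travel": [0.0007,-0.0016,0.085],"rot": [0.003,0.002,0],"hand": -0.1}
    - {"travel": [0.0007,-0.0016,0.0965],"rot": [0.003,0.002,0],"hand": -0.1}
    - {"travel": [0.0007,-0.0016,0.0965],"rot": [0.003,0.002,0],"hand": -0.3}

```text
time: 16.85
ee_pos: [540.2, -159.7, 54.3]
tcp_rot: [-3.139, -0.001, 1.779]
wrist_force: [0.3, 0.1, 0.1]
finger_gap: 29.7
gripper_force: 0.0
```

Request:
arm_command:
  commands:
    - {"travel": [0,0,0],"rot": [0,0,0],"hand": -0.5}
    - {"travel": [0,0,0],"rot": [0,0,0],"hand": -1}
    - {"travel": [0,0,0],"rot": [0,0,0],"hand": -1}
    - {"travel": [0,0,0],"rot": [0,0,0],"hand": -1}
    - {"travel": [0,0,0],"rot": [0,0,0],"hand": -1}
  newtons: 30

```text
time: 17.48
ee_pos: [540.7, -160.0, 55.0]
tcp_rot: [-3.141, -0.001, 1.779]
wrist_force: [-1.0, -0.8, 6.7]
finger_gap: 11.4
gripper_force: 32.8
```

Request:
arm_command:
  commands:
    - {"travel": [0,0,-0.01],"rot": [0,0,0],"hand": -1}
    - {"travel": [0,0,-0.025],"rot": [0,0,0],"hand": -1}
    - {"travel": [0,0,-0.045],"rot": [0,0,0],"hand": -1}
    - {"travel": [0,0,-0.07],"rot": [0,0,0],"hand": -1}
    - {"travel": [0,0,-0.1],"rot": [0,0,0],"hand": -1}

```text
time: 18.1
ee_pos: [539.9, -159.9, 155.6]
tcp_rot: [-3.139, -0.001, 1.779]
wrist_force: [0.3, -0.1, -0.8]
finger_gap: 11.2
gripper_force: 31.7
```

Request:
arm_command:
  commands:
    - {"travel": [0,0,-0.035],"rot": [0,0,0.01],"hand": -1}
    - {"travel": [0,0,-0.075],"rot": [0,0,0.05],"hand": -1}
    - {"travel": [0,0,-0.11],"rot": [0,0,0.1],"hand": -1}
    - {"travel": [0,0,-0.135],"rot": [0,0,0.16],"hand": -1}
    - {"travel": [0,0,-0.142],"rot": [0,0,0.197],"hand": -1}

```text
time: 18.73
ee_pos: [540.9, -160.6, 299.0]
tcp_rot: [3.141, -0.0, 1.57]
wrist_force: [0.4, 0.4, -1.2]
finger_gap: 11.4
gripper_force: 31.7
```

Request:
arm_command:
  commands:
    - {"travel": [0,0,0],"rot": [0,0,0],"hand": -1}
    - {"travel": [0,0,0],"rot": [0,0,0],"hand": -1}
    - {"travel": [0,0,0],"rot": [0,0,0],"hand": -1}
    - {"travel": [0,0,0],"rot": [0,0,0],"hand": -1}
    - {"travel": [0,0,0],"rot": [0,0,0],"hand": -1}

```text
time: 19.35
ee_pos: [540.4, -159.9, 295.5]
tcp_rot: [-3.138, -0.001, 1.573]
wrist_force: [-0.8, 0.2, -0.3]
finger_gap: 11.3
gripper_force: 31.7
```

Run:
```python
from h import *
plan([541,-160,297],90)
d=grab('wrist');P=pts(d);h=cv2.cvtColor(d['img'],cv2.COLOR_RGB2HSV);np.savez('w8.npz',**d)
s=grab('side');S=pts(s);hs=cv2.cvtColor(s['img'],cv2.COLOR_RGB2HSV)
near=(abs(P[...,0]-541)<50)&(abs(P[...,1]+160)<60)&(P[...,2]>235)&(P[...,2]<335)
b=near&(h[...,0]>=95)&(h[...,0]<=130)&(h[...,1]>100);print('blue',b.sum(),np.percentile(P[b],[2,50,98],axis=0).round(1) if b.any() else '')
w=near&(h[...,1]<70)&(h[...,2]>80)&(P[...,2]<305);print('white',w.sum(),np.percentile(P[w],[2,50,98],axis=0).round(1) if w.any() else '')
for nm,m in(('white side',(hs[...,1]<70)&(hs[...,2]>110)),('blue side',(hs[...,0]>=95)&(hs[...,0]<=130)&(hs[...,1]>100))):
    k=m&(abs(S[...,0]-541)<40)&(abs(S[...,1]+160)<60)&(S[...,2]>225)&(S[...,2]<340)
    if k.any():
        v,u=np.where(k);print(nm,len(u),u.min(),u.max(),v.min(),v.max(),np.percentile(S[k],[2,50,98],axis=0).round(1))
o=(h[...,0]>=5)&(h[...,0]<=22)&(h[...,1]>100)&(P[...,2]<100)&(abs(P[...,1]+71)<40)&(abs(P[...,0]-522)<40)
print('orange',o.sum(),P[o].mean(0) if o.any() else '')
```

```text
pos [ 540.4 -159.9  295.5] rot [-1.7978e+02 -4.0000e-02  9.0110e+01] t 19.35 gap 11.3 F [-0.8  0.2 -0.3]
travel [-0.0001  0.0005 -0.0015] rot [-0.004 -0.001  0.002]
blue 2169 [[ 535.2 -174.3  305.6]
 [ 540.8 -155.9  321.5]
 [ 546.7 -145.7  323.2]]
white 734 [[ 530.4 -189.5  254.1]
 [ 540.9 -135.7  301.2]
 [ 551.4 -130.8  304.2]]
white side 201 326 337 133 169 [[ 526.9 -173.9  257.5]
 [ 543.  -148.3  297.3]
 [ 552.6 -129.2  329.2]]
blue side 43 329 333 136 144 [[ 535.8 -164.8  308.8]
 [ 540.8 -146.4  318.6]
 [ 546.3 -143.   323.9]]
orange 335 [522.84319227 -71.06727996  80.26351161]
```

Run:
```python
from h import *
d=grab('wrist');P=pts(d);h=cv2.cvtColor(d['img'],cv2.COLOR_RGB2HSV)
b=(abs(P[...,0]-541)<50)&(abs(P[...,1]+160)<60)&(P[...,2]>318)&(P[...,2]<330)&(h[...,0]>=95)&(h[...,0]<=130)&(h[...,1]>100)
print('top',cv2.minAreaRect(P[b][:,:2].astype(np.float32)))
A=P[b];c=np.linalg.lstsq(np.c_[A[:,:2],np.ones(len(A))],A[:,2],rcond=None)[0];print('top-face tilt deg',np.degrees(np.arctan(c[:2])),A[:,2].mean())
# plate's side edge facing +y (camera side): points at y~-130
e=(abs(P[...,0]-541)<15)&(P[...,1]>-135)&(P[...,1]<-120)&(P[...,2]>240)&(P[...,2]<304)
q=P[e]
for lo in range(245,304,12):
    s=q[(q[:,2]>=lo)&(q[:,2]<lo+12)]
    if len(s)>3:print(lo,len(s),s.mean(0).round(1))
plan([541,-160,297],90);o=bot.observe();print(np.abs(o['qvel']).max())
s=grab('side');S=pts(s);hs=cv2.cvtColor(s['img'],cv2.COLOR_RGB2HSV)
r=((hs[...,0]<8)|(hs[...,0]>172))&(hs[...,1]>130)&(np.hypot(S[...,0]-504,S[...,1]+381)<25);print('pin',np.percentile(S[r],[2,50,98],axis=0).round(0))
f=(hs[...,0]>98)&(hs[...,0]<128)&(hs[...,1]>130)&(abs(S[...,1]+110)<115)&(S[...,2]>100)&(S[...,2]<235)&(S[...,0]>570)&(S[...,0]<680)
A=S[f];y=np.radians(11.7);hx=A[:,:2]@[np.cos(y),np.sin(y)];k=np.polyfit(A[:,2],hx,1);print('flap',90+np.degrees(np.arctan(k[0])),len(A))
```

```text
top ((543.9967651367188, -158.45675659179688), (31.47860336303711, 29.496084213256836), 32.39447021484375)
top-face tilt deg [ 0.00632213 -1.5232521 ] 321.70914248599473
245 21 [ 540.6 -131.3  252.9]
257 47 [ 540.8 -131.2  263.1]
269 55 [ 540.8 -131.3  275.3]
281 68 [ 540.7 -131.2  287.2]
293 157 [ 541.  -132.3  300.2]
pos [ 540.5 -159.9  295.6] rot [-1.798e+02 -4.000e-02  9.010e+01] t 19.5 gap 11.3 F [ 0.5  0.2 -1.1]
travel [-0.0001  0.0005 -0.0014] rot [-0.003 -0.001  0.002]
0.0024884721360251224
pin [[ 500. -382.   77.]
 [ 505. -374.   96.]
 [ 510. -368.  116.]]
flap 97.35561294756596 858
```

```bash
python3 -c "
from rig import bot
print(bot.job_done())"
```

```text
the job is handed in; nothing more can be done
None
```

The job is handed in at about 20 s. The pin is home in the dark stand, the flap is open at about 97°, and the orange cassette is still in its slot. The blue cassette is held upright, still and square to the robot, its lower edge about 249 mm up. The jar and vial were never approached, though I did not re-measure them at the end.

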